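# Nip the re-glued notebook in the book press

## Robot

A 6-joint arm with a two-finger parallel gripper is mounted at the origin on the work surface; the furniture and walls round the work are solid. World frame = base frame: x ahead of the robot, y to its left, z up, the work surface at z = 0. Lengths are in m, angles in rad, forces in N, time in s.
With the tool pointing down it reaches from about 0.35 to 0.775 m from the base axis. Payload 5.5 kg.
Tool frame: the origin (TCP) lies at the very end of the fingers, on their centre line; the grasp point (between the pads) lies env.pinch_z behind it (env.pinch_z is the distance from the TCP to the grasp point, in m); z points along the fingers, y is the line along which they close (so a half turn about z gives the same grasp; the last joint's range is limited). The gripper opens to 85 mm and grips with 20 to 120 N. Pads are 22 mm wide; open, the fingers measure 114 mm over their backs; the gripper's body (76 mm by 85 mm) begins 54 mm behind the grasp point. The pads swing forward as they close: fully open they stand 13 mm farther back than shut.
Start: joints at [1.195, 0.313, 0.046, 1.304, 0, 1.431], TCP at [0.134, 0.559, 0.231] pointing down, gripper open.
Joint ranges: [-2.76, 2.76], [-0.86, 1.69], [-1.03, 1.26], [-2.2, 2.34], [-1.47, 1.5], [-3.14, 3.14]. Speed limits (rad/s): [2.57, 2.57, 3.14, 3.14, 3.14, 3.14].

## Interface

Orientations are given as a unit quaternion [w, x, y, z].
In Python, from workcell import env, eyes gives the robot as it stands.
- The arm moves only by the shell command python3 -m jog 'ROWS' [FORCE]. ROWS is JSON, one flat list of numbers, 7 for each row, row after row: the shift along the world's x, y, z as a fraction of full scale, then the turn, a rotation vector about the world's x, y, z as a fraction of full scale, then the opening, from -1 (shut) to 1 (fully open), so that 0 is half open. A call has 1 to 12 rows; each row is the pose to reach, as a shift and turn from the pose commanded when the call began, turning the shorter way round; what a row does not reach only later rows make up. Full scale, the value 1, is 20 cm for a shift and pi rad for a turn. A row lasts 1/12 s, in which the tool goes at most 41.7 mm and 7.16 degrees, less where a joint would pass 70% of its speed; a pose out of reach is approached as far as the arm can. A call with a number of a shift or a turn outside -1 to 1 is refused whole. A call with a gripper value outside its range is refused whole. The fingers move at their own pace and stop on an object; FORCE is the grip in N (left out, the last holds). Time passes only in rows, so rows that repeat a pose let the fingers close. It gives the time, the measured TCP pose, the force, the opening and the grip force at its end, in the units of the state.
- env.get_state(): the state, without advancing time (a new reading comes with each control period).
- eyes.read_camera(name): name is "side" or "top"; returns (picture, depth): 420x560x3 uint8, red, green, blue; 420x560 float32, m along the optical axis (not along the pixel's ray), 0 where there is no reading.
- eyes.calibration(name): a dict with "fx", "fy", "cx", "cy" (pixels), "k1" (the pictures are not rectified: a ray, as slopes to the right and down, at radius r is drawn at 1 + k1 r^2 times it, then the intrinsics apply), "R" (3x3) and "t" (3): a world point X has camera coordinates R X + t. Camera axes: x right, y down, z forward; pixel columns grow to the right and rows downward; lengths in m; the calibration is good to about 2 mm. A picture is of the moment at which its call begins. calibration takes no time and is no camera call.
- env.hand_in(): hands the job in; it is judged then, once.
The state is a dict: "clock": time; "joint_pos": joint angles; "qvel": joint speeds; "tau": joint torques, N m; "tcp_pos": TCP position; "orientation": TCP orientation; "wrist_force": force on the tool from outside, world axes, zero at the start; "ft_torque": the same for the moment, N m; "finger_gap": finger opening in m; "grip_force": force on a finger pad.
Only numpy, scipy, OpenCV 4.12 (cv2) and the standard library are available. Lean on these libraries where they do the work, as an engineer would, in place of code of your own. Each camera call takes 0.05 s, during which the arm holds its last target. There are 200 camera calls.

## Task

The notebook's spine has just been re-glued and has to dry under pressure. Slide the notebook straight back under the raised platen of the book press until its far edge sits square against the stop at the back of the bed, then wind the cross handle on top clockwise (seen from above), letting go and regrasping it as you go, until the platen bears on the notebook and about a quarter turn more, so that it stays firmly clamped. Leave the phone and the glue stick where they are.

Things in the scene. Friction and masses are not known exactly. Their poses are not given: they have to be found in the camera images.
- press: book press, fixed to the desk: dark steel base plate 220 x 250 x 14 mm, two posts, a beam across them, a screw with a cross handle on top. Origin: centre of the underside on the screw axis; x runs from its open front (robot side) to its back, z up. Base from x -95 to 125 mm; posts 18 mm thick at x 0, y -106 and 106 mm
- notebook: green-grey notebook lying flat on the bed, 210 long (its x) x 148 wide (its y) x 12 mm thick, 0.24 kg; origin: centre of its underside. It starts 45 to 60 mm too far to the front of the press, a little askew (its long side roughly along the press's x); home is its origin within a few mm of the bed's centre with its x along the press's x.
- bed_centre (a point): point on the pale wood bed's top, 20 mm above the desk, on the screw axis; axes as the press. The bed runs from x -95 to 105 mm, 160 mm wide. The notebook's origin lies here when it is home; its front edge then stands at x -105 mm, 10 mm out over the bed's and base's front, so fingertips reaching to 5 to 15 mm above the desk can push it home
- handle_top (a point): centre of the top of the cross handle's boss, on the screw axis; turns and sinks with it; the bar lies along its y. Boss 18 mm thick (x), 46 mm long (y), 30 mm high below this point: pinch it across x from above over the axis, fingertips at most 28 mm below this point. Bar 12 mm thick, 15 mm below this point, 22 mm balls at y -58 and 58 mm. 216 mm above the desk at joint 0
- press_handle (a joint): angle of the cross handle, rad: 0 = screw fully up, grows clockwise seen from above, end stop 9.3; starts at 0 to 1.0. Takes 0.15 N m, up to 0.3 when clamping, and stays where it is left. Screw, handle and platen sink 16 mm a turn (2.55 mm a rad); the platen meets the notebook at about 7.1
- phone: black phone lying flat on the desk, 147 x 72 x 8 mm; origin: centre of its underside; a bystander
- glue_stick: glue stick, 26 mm thick, 94 mm tall, standing on the desk; origin: centre of its underside; a bystander
- back_stop (a point): middle of the top front edge of the back stop, an aluminium bar 130 mm long (y), 14 mm high above the bed; the notebook's far edge comes to rest against its front face
- crosshead (a point): centre of the top of the beam, on the screw axis, 150 mm above the desk. The beam is 248 mm wide (y), 46 mm deep (x) and 28 mm high; a brass nut flange 48 mm wide stands 8 mm above it round the screw
- press_platen: platen under the beam: dark steel plate on a pale wood pad, 154 x 154 mm, 12 mm thick together; origin: centre of the steel plate's top, 62 mm above the desk at joint 0, 44 mm when it meets the notebook. A rubber buffer above it gives about 8 N for each mm the screw goes on after that: a quarter turn more clamps with about 35 N

How it is judged:
By the outcome, as a careful person would: the job done as asked, in the order asked, and still so for the second after the job is handed in, with the robot touching nothing.
It also fails if it takes over 72 s, if anything falls off the work surface, if the arm or the gripper's body presses on something with over 40 N, if the wrist force passes 120 N, or if a joint passes its speed limit or range.

## Working session

There is one attempt and no reset: what is moved stays moved. The work goes in short steps, Python scripts to look and compute and a shell command to move; the robot and the scene stay as the last step left them, time stands still between calls to the robot, and variables do not carry over. Pictures are saved under pics/ and viewed, at most 10 in all, crops included, and the job is handed in when it is done.

```bash
mkdir -p pics
cat > h.py <<'E'
import numpy as np,cv2
from workcell import env,eyes
def look(name,fn=None):
    im,d=eyes.read_camera(name)
    if fn: cv2.imwrite(f'pics/{fn}.png',im[:,:,::-1])
    return im,d
def cloud(name,d):
    c=eyes.calibration(name);h,w=d.shape
    u,v=np.meshgrid(np.arange(w),np.arange(h))
    K=np.array([[c['fx'],0,c['cx']],[0,c['fy'],c['cy']],[0,0,1.]])
    p=cv2.undistortPoints(np.stack([u,v],-1).reshape(-1,1,2).astype(float),K,np.array([c['k1'],0,0,0,0.])).reshape(h,w,2)
    P=np.dstack([p*d[...,None],d])
    W=(P-np.array(c['t']))@np.array(c['R'])
    W[d==0]=np.nan
    return W
E
python3 - <<'E'
from h import *
for n in('top','side'):
    im,d=look(n,n+'0');np.save(n+'0.npy',cloud(n,d));c=eyes.calibration(n);print(n,-np.array(c['R']).T@np.array(c['t']))
s=env.get_state();print(env.pinch_z,s)
E
```

```text
top [ 0.33465492 -0.43372313  1.11066275]
side [ 0.76983868 -1.1465253   0.87269109]
0.0187 {'clock': 0.1, 'joint_pos': array([1.19538577e+00, 3.13932177e-01, 4.50590548e-02, 1.30357653e+00,
       2.13611196e-05, 1.43120288e+00]), 'qvel': array([ 1.20838827e-03, -3.91179181e-04,  1.52075239e-03, -4.68383762e-05,
        7.78028140e-04, -2.61542519e-04]), 'tau': array([ 3.11331671e-03, -4.81726062e+01,  2.99243689e+01,  1.27766214e-02,
       -1.33087092e-04,  9.13406268e-06]), 'tcp_pos': array([0.13417053, 0.55865376, 0.2304804 ]), 'orientation': array([-2.20851539e-04,  1.17635511e-01,  9.93056495e-01, -7.96688805e-04]), 'wrist_force': array([ 0.25909293, -0.91318179,  0.80053927]), 'ft_torque': array([-0.03624353,  0.02110927, -0.00618182]), 'grip_force': 0.0, 'finger_gap': 0.08556442042006034}
```

View pics/top0.png

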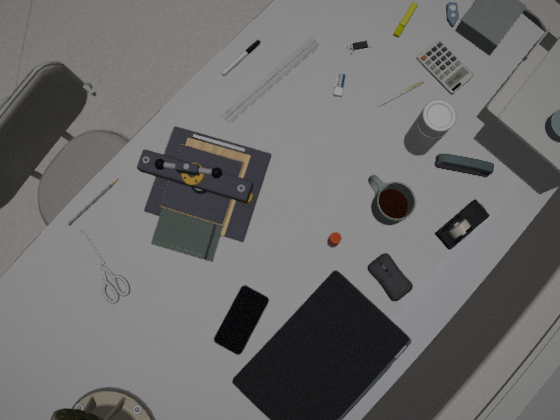

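View pics/side0.png

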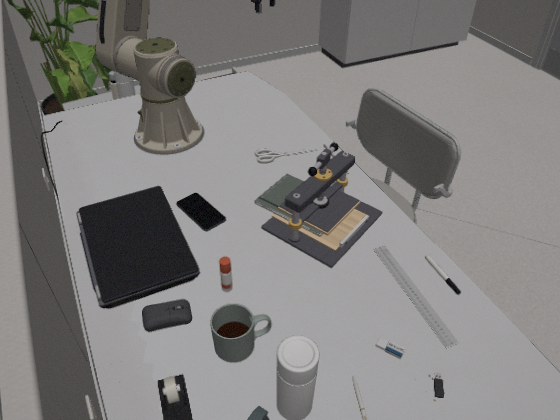

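Top view: the press is around px (205,180), with beam ends at (150,160) and (243,188). The handle balls are at (172,166) and (216,172), the notebook's front at (187,235), the phone at (241,320) and the glue stick at (335,239).

```bash
python3 - <<'E'
from h import *
W=np.load('top0.npy');im=cv2.imread('pics/top0.png')
m0=np.zeros(W.shape[:2],bool);m0[115:275,120:290]=1
z=W[...,2]
def rect(m,n,k=1):
    m=(m&m0).astype(np.uint8)
    cnt,lab,st,_=cv2.connectedComponentsWithStats(m)
    i=1+np.argmax(st[1:,4]);P=W[lab==i]
    r=cv2.minAreaRect((P[:,:2]*1000).astype(np.float32));print(n,len(P),np.round(r[0],1),np.round(r[1],1),round(r[2],2),'z',np.median(P[:,2]))
    return P,r
rect((z>.142)&(z<.156),'beam')
rect((z>.185),'handle')
P,_=rect((z>.009)&(z<.018),'base')
rect((z>.027)&(z<.04)&(np.arange(420)[:,None]>200),'notebook front')
for n,(u,v) in dict(ballL=(172,166),ballR=(216,172),boss=(194,169),nb=(187,235),nb1=(164,208),nb2=(153,245),nb3=(213,258),nb4=(222,228),b1=(176,127),b2=(270,153),b3=(243,240),b4=(146,210),phone=(241,320),glue=(335,239)).items():
    print(n,np.round(W[v-1:v+2,u-1:u+2].reshape(-1,3)[4],4), im[v,u])
E
python3 - <<'E'
import cv2
im=cv2.imread('pics/top0.png')[110:275,125:295]
cv2.imwrite('pics/top0c.png',cv2.resize(im,None,fx=3.5,fy=3.5,interpolation=2))
E
```

```text
beam 968 [ 552.9 -289.2] [125.   46.9] 70.78 z 0.15002963052644575
handle 605 [ 572.4 -233.8] [136.8  20. ] 78.69 z 0.2085313444960717
base 2078 [ 589.  -236.4] [251.3 219.1] 70.64 z 0.014250099349882698
notebook front 2395 [ 464.4 -191.3] [150.1  88.1] 72.72 z 0.033308238315585346
ballL [ 0.5781 -0.202   0.2068] [122 119 119]
ballR [ 0.5611 -0.2901  0.2105] [27 27 29]
boss [ 0.5677 -0.2478  0.2155] [65 59 58]
nb [ 0.4613 -0.1928  0.0295] [71 76 68]
nb1 [ 0.5249 -0.1401  0.0361] [69 82 85]
nb2 [ 0.4435 -0.1043  0.0005] [136 136 136]
nb3 [ 0.4076 -0.2509  0.0205] [104 106 103]
nb4 [ 0.4758 -0.2727  0.0218] [ 93 112 125]
b1 [ 0.7273 -0.1612  0.0145] [68 61 61]
b2 [ 0.6553 -0.3873  0.0009] [114 113 115]
b3 [ 0.448  -0.3192  0.0077] [65 63 65]
b4 [ 0.5259 -0.0899  0.0124] [61 54 52]
phone [ 0.2659 -0.3107  0.0081] [7 8 5]
glue [ 0.4345 -0.5236  0.0944] [ 34  60 141]
```

View pics/top0c.png

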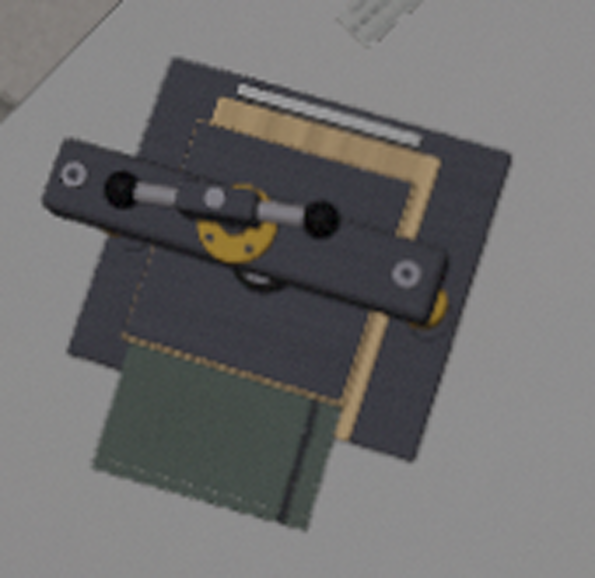

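```bash
python3 -m jog '[1,-1,0,0,0,-0.0328,1, 1,-1,0,0,0,-0.0328,1, 1,-1,0,0,0,-0.0328,1, 1,-1,0,0,0,-0.0328,1, 1,-1,0,0,0,-0.0328,1, 1,-1,0,0,0,-0.0328,1, 1,-1,0,0,0,-0.0328,1, 1,-1,0,0,0,-0.0328,1]'
python3 -m jog '[0.25,-1,0,0,0,0,1, 0.25,-1,0,0,0,0,1, 0.25,-1,0,0,0,0,1, 0.25,-1,0,0,0,0,1, 0.25,-1,0,0,0,0,1, 0.25,-1,0,0,0,0,1]'
python3 -m jog '[0,-1,0,0,0,0,1, 0,-1,0,0,0,0,1, 0,-1,0,0,0,0,1, 0,-1,0,0,0,0,1, 0,-1,0,0,0,0,1, 0,-1,0,0,0,0,1]'
python3 -m jog '[0,-0.62,-0.9,0,0,0,1, 0,-0.62,-0.9,0,0,0,1, 0,-0.62,-0.9,0,0,0,1, 0,-0.62,-0.9,0,0,0,1, 0,-0.62,-0.9,0,0,0,1, 0,-0.62,-0.9,0,0,0,1, 0,-0.62,-0.9,0,0,0,1]'
python3 - <<'E'
from h import *
s=env.get_state();print(s['clock'],s['tcp_pos'],s['orientation'],s['joint_pos'],s['wrist_force'])
im,d=look('side','side1')
W=cloud('side',d);np.save('side1.npy',W)
cv2.imwrite('pics/side1c.png',cv2.resize(im[90:270,180:400,::-1],None,fx=3.3,fy=3.3,interpolation=2))
E
```

```text
clock: 0.77
tcp_pos: [0.3379, 0.3554, 0.231]
orientation: [0.001, 0.172, 0.985, -0.001]
wrist_force: [0.3, 0.2, -0.1]
finger_gap: 0.0857
grip_force: 0.0
clock: 1.27
tcp_pos: [0.3855, 0.1538, 0.2311]
orientation: [0.0, 0.173, 0.985, -0.001]
wrist_force: [-0.5, 1.8, 0.7]
finger_gap: 0.0851
grip_force: 0.0
clock: 1.77
tcp_pos: [0.3847, -0.0454, 0.2312]
orientation: [0.0, 0.172, 0.985, -0.001]
wrist_force: [0.3, -0.1, 0.7]
finger_gap: 0.0854
grip_force: 0.0
clock: 2.35
tcp_pos: [0.3826, -0.164, 0.049]
orientation: [-0.003, 0.17, 0.986, 0.001]
wrist_force: [-1.1, 0.4, 0.4]
finger_gap: 0.0853
grip_force: 0.0
2.35 [ 0.38259255 -0.16395438  0.04899303] [-0.00260809  0.16951871  0.9855225   0.00141996] [-5.98566841e-01  1.66175211e-01 -6.33369065e-01  7.77176534e-01
  4.17442031e-04 -2.57883983e-01] [-1.1009336   0.3707742   0.36349093]
```

View pics/side1c.png

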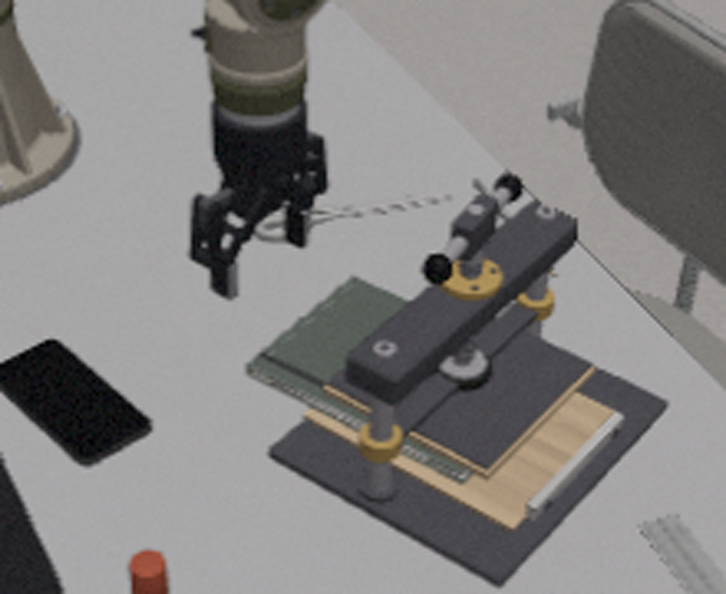

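The gripper stands open in front of the notebook, with its near fingertip at crop (230,295). The phone and glue stick are clear. Next I'll measure the fingertip against the TCP, and the stop and notebook from the side camera.

Run:
```python
from h import *
a=np.radians(-19.36);o=np.array([.574,-.232])
W=np.load('side1.npy').copy();z=W[...,2]
R=np.array([[np.cos(a),np.sin(a)],[-np.sin(a),np.cos(a)]])
L=(W[...,:2]-o)@R.T
sel=(abs(L[...,0]+.2)<.03)&(abs(L[...,1])<.07)&(z>.02)&(z<.12)
P=np.c_[L[sel],z[sel]];i=P[:,2]<P[:,2].min()+.012
print('tips',P[i].round(3)[:12])
st=(z>.029)&(z<.042)&(L[...,0]>.08)&(L[...,0]<.14)&(abs(L[...,1])<.09)
Q=L[st];print('stop',len(Q),np.percentile(Q,[3,50,97],axis=0).round(4),np.median(z[st]), np.round(np.polyfit(Q[:,1],Q[:,0],1),4))
b=(z>.145)&(z<.153)&(abs(L[...,0])<.06)&(abs(L[...,1])<.16)
Q=L[b];print('beam',np.percentile(Q,[1,99],axis=0).round(4))
h=(z>.19)&(z<.23)&(abs(L[...,0])<.08)&(abs(L[...,1])<.08)
print('handle mean',L[h].mean(0), 'top z',np.percentile(z[h],[50,90,97]))
```

```text
tips [[-0.215  0.046  0.069]
 [-0.212  0.046  0.07 ]
 [-0.215  0.046  0.065]
 [-0.21   0.044  0.069]
 [-0.206  0.044  0.071]
 [-0.203  0.045  0.072]
 [-0.2    0.046  0.072]
 [-0.211  0.045  0.064]
 [-0.206  0.044  0.068]
 [-0.204  0.046  0.067]
 [-0.199  0.044  0.07 ]
 [-0.193  0.046  0.072]]
stop 152 [[ 0.1052 -0.0617]
 [ 0.1108 -0.0037]
 [ 0.1147  0.0609]] 0.034530318613464187 [-0.0046  0.1103]
beam [[-0.0213 -0.1237]
 [ 0.0237  0.1198]]
handle mean [ 0.00400008 -0.00786166] top z [0.20814847 0.21695994 0.21851154]
```

```bash
python3 -m jog '[0,0,-0.1,0,0,0,1, 0,0,-0.2,0,0,0,1, 0,0,-0.23,0,0,0,1, 0,0,-0.23,0,0,0,1]'
python3 -m jog '[0.04,-0.014,0,0,0,0,1, 0.08,-0.028,0,0,0,0,1, 0.11,-0.039,0,0,0,0,1, 0.14,-0.049,0,0,0,0,1, 0.17,-0.06,0,0,0,0,1, 0.20,-0.07,0,0,0,0,1, 0.23,-0.081,0,0,0,0,1, 0.26,-0.091,0,0,0,0,1, 0.29,-0.102,0,0,0,0,1, 0.32,-0.112,0,0,0,0,1, 0.34,-0.119,0,0,0,0,1, 0.354,-0.124,0,0,0,0,1]'
python3 -m jog '[0.014,-0.005,0,0,0,0,1, 0.024,-0.0083,0,0,0,0,1, 0.033,-0.0116,0,0,0,0,1, 0.033,-0.0116,0,0,0,0,1]'
```

```text
clock: 2.73
tcp_pos: [0.3843, -0.1634, 0.0056]
orientation: [-0.0, 0.168, 0.986, 0.0]
wrist_force: [-0.4, -0.5, 0.1]
finger_gap: 0.0856
grip_force: 0.0
clock: 3.73
tcp_pos: [0.4559, -0.19, 0.0052]
orientation: [0.0, 0.169, 0.986, -0.0]
wrist_force: [-2.1, 1.4, 1.2]
finger_gap: 0.0853
grip_force: 1.1
clock: 4.07
tcp_pos: [0.4623, -0.1922, 0.0054]
orientation: [0.0, 0.169, 0.986, -0.0]
wrist_force: [0.1, -1.1, -0.1]
finger_gap: 0.0859
grip_force: 0.0
```

```bash
python3 -m jog '[0.005,-0.0017,0,0,0,0,1, 0.010,-0.0033,0,0,0,0,1, 0.010,-0.0033,0,0,0,0,1]'
python3 -m jog '[0.005,-0.0017,0,0,0,0,1, 0.010,-0.0033,0,0,0,0,1, 0.010,-0.0033,0,0,0,0,1]'
python3 - <<'E'
from h import *
a=np.radians(-19.36);o=np.array([.574,-.232])
R=np.array([[np.cos(a),np.sin(a)],[-np.sin(a),np.cos(a)]])
im,d=look('side');W=cloud('side',d);cv2.imwrite('pics/side2c.png',cv2.resize(im[90:270,220:400,::-1],None,fx=3.3,fy=3.3,interpolation=2))
E
```

```text
clock: 4.32
tcp_pos: [0.4638, -0.1926, 0.0053]
orientation: [0.0, 0.169, 0.986, 0.0]
wrist_force: [-0.8, 0.4, 0.3]
finger_gap: 0.0854
grip_force: 0.8
clock: 4.57
tcp_pos: [0.4661, -0.1935, 0.0054]
orientation: [0.0, 0.169, 0.986, 0.0]
wrist_force: [-0.9, 0.5, 0.2]
finger_gap: 0.0854
grip_force: 0.5
```

View pics/side2c.png

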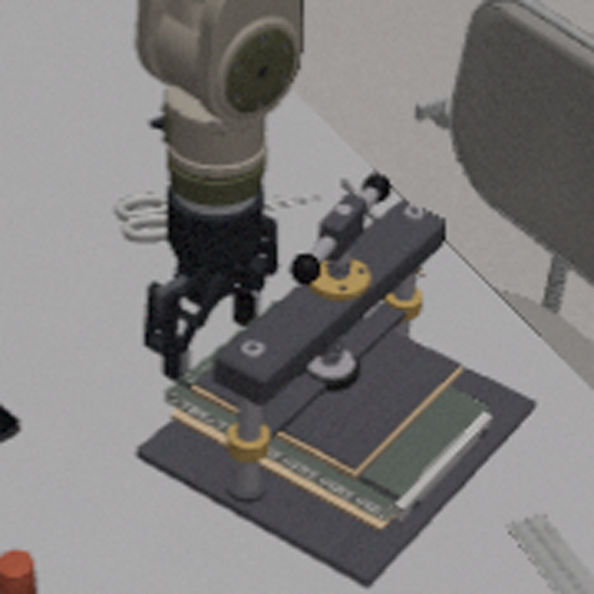

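The notebook is almost at the stop: its far edge at crop (395,510)–(485,412) is next to the aluminium bar. I'll press on until I feel the stop.

```bash
python3 -m jog '[0.005,-0.0017,0,0,0,0,1, 0.010,-0.0033,0,0,0,0,1, 0.010,-0.0033,0,0,0,0,1]'
python3 -m jog '[0.005,-0.0017,0,0,0,0,1, 0.010,-0.0033,0,0,0,0,1, 0.010,-0.0033,0,0,0,0,1]'
```

```text
clock: 4.87
tcp_pos: [0.4665, -0.1935, 0.0051]
orientation: [-0.001, 0.169, 0.986, 0.0]
wrist_force: [-5.2, 0.5, 4.1]
finger_gap: 0.0853
grip_force: 2.5
clock: 5.12
tcp_pos: [0.4665, -0.1933, 0.0048]
orientation: [-0.003, 0.169, 0.986, 0.0]
wrist_force: [-9.5, 1.8, 8.0]
finger_gap: 0.0849
grip_force: 4.8
```

```bash
python3 -m jog '[0.006,-0.002,0,0,0,0,1, 0.006,-0.002,0,0,0,0,1, -0.1,0.035,0,0,0,0,1, -0.25,0.088,0,0,0,0,1, -0.25,0.088,0.5,0,0,0,1, -0.25,0.088,1,0,0,0,1, -0.25,0.088,1,0,0,0,1, -0.25,0.088,1,0,0,0,1, -0.25,0.088,1,0,0,0,1, -0.25,0.088,1,0,0,0,1]'
python3 -m jog '[-0.3,0,0.7,0,0,0,1, -0.3,0,0.7,0,0,0,1, -0.3,0,0.7,0,0,0,1, -0.3,0,0.7,0,0,0,1, -0.3,0,0.7,0,0,0,1]'
python3 - <<'E'
from h import *
im,d=look('top');W=cloud('top',d);np.save('top2.npy',W);np.save('top2i.npy',im)
cv2.imwrite('pics/top2c.png',cv2.resize(im[110:275,125:295,::-1],None,fx=3.5,fy=3.5,interpolation=2))
im,d=look('side');np.save('side2i.npy',im);np.save('side2.npy',cloud('side',d))
E
```

```text
clock: 5.95
tcp_pos: [0.4237, -0.1794, 0.2129]
orientation: [0.006, 0.169, 0.986, -0.003]
wrist_force: [0.8, -0.3, 0.6]
finger_gap: 0.0854
grip_force: 0.0
clock: 6.37
tcp_pos: [0.3603, -0.1782, 0.351]
orientation: [0.004, 0.169, 0.986, -0.002]
wrist_force: [1.3, -0.6, 0.1]
finger_gap: 0.0851
grip_force: 0.0
```

View pics/top2c.png

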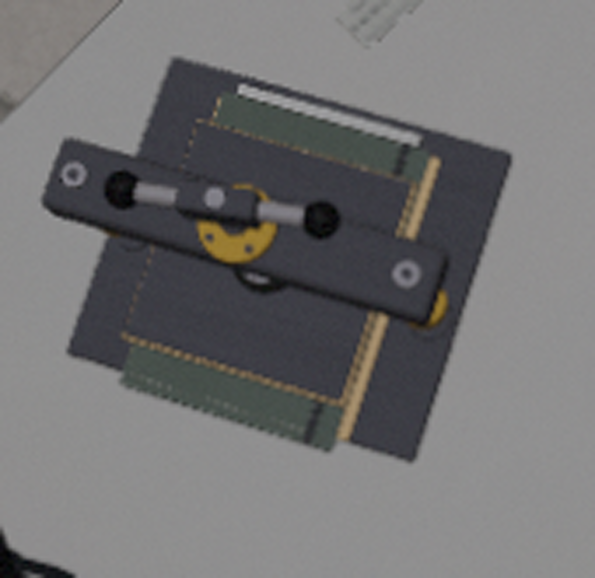

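The notebook now lies against the bar, with its far edge at crop (220,95)–(430,150). I'll measure its squareness and side offset, then the handle.

```bash
cat > nb.py <<'E'
from h import *
a=np.radians(-19.36);o=np.array([.574,-.232])
R=np.array([[np.cos(a),np.sin(a)],[-np.sin(a),np.cos(a)]])
def run(tag):
  for n in('top','side'):
    W=np.load(n+tag+'.npy');im=np.load(n+tag+'i.npy').astype(int)
    L=(W[...,:2]-o)@R.T*1000;z=W[...,2]*1000
    g=(im[...,1]-im[...,0]>3)&(im.sum(2)<330)&(z>23)&(z<40)&(abs(L[...,1])<95)&(abs(L[...,0])<180)
    f=g&(L[...,0]<-60);b=g&(L[...,0]>60)
    for t,m in(('front',f),('back',b)):
        Q=L[m]
        if len(Q)<50: print(n,t,len(Q));continue
        # edge lines
        yb=np.arange(-60,61,10);e=[]
        for y in yb:
            q=Q[abs(Q[:,1]-y)<5]
            if len(q)>3:e.append((y,np.percentile(q[:,0],4 if t=='front' else 96)))
        e=np.array(e);p=np.polyfit(e[:,0],e[:,1],1)
        print(n,t,len(Q),'y lo/hi',np.percentile(Q[:,1],[1.5,98.5]).round(1),'x edge %.1f slope deg %.2f'%(p[1],np.degrees(p[0])),'z',np.median(z[m]).round(1))
    h=(z>190)&(z<232)&(np.hypot(L[...,0],L[...,1])<85)
    if h.sum()>30:
        r=cv2.minAreaRect(L[h].astype(np.float32));print(n,'handle',h.sum(),np.round(r[0],1),np.round(r[1],1),round(r[2],1),'boss top z',np.round(np.median(z[h&(np.hypot(L[...,0],L[...,1])<9)]),1))
    p=(z>30)&(z<75)&(L[...,0]>30)&(L[...,0]<72)&(abs(L[...,1])<60);print(n,'platen z',np.round(np.median(z[p]),1))
    w=(im[...,0]-im[...,2]>25)&(z>12)&(z<28)&(abs(L[...,1])<110)&(abs(L[...,0])<110);print('wood y',np.percentile(L[w][:,1],[2,98]).round(1))
E
python3 -c "
import nb;nb.run('2')"
```

```text
top front 739 y lo/hi [-70.5  72.6] x edge -103.4 slope deg 0.14 z 33.0
top back 525 y lo/hi [-69.8  71.7] x edge 103.4 slope deg -0.06 z 32.9
top handle 599 [-0.7 -1.9] [ 20.4 136.4] 8.0 boss top z 215.9
top platen z 61.3
wood y [-80.3 -67.6]
side front 73 y lo/hi [-72.1  19.4] x edge -113.4 slope deg -14.36 z 33.9
side back 510 y lo/hi [-69.9  73.5] x edge 101.8 slope deg 0.42 z 33.9
side handle 347 [ 0.  -0.9] [ 21.3 137.1] 8.3 boss top z 216.2
side platen z 62.3
wood y [-80.4 -69.6]
```

The notebook is home: edges at x ±103.4 mm, square to 0.2°, side offset about 1 mm. The handle axis is at about (0.573, -0.233), its top is at 0.216, and the bar is 8° counter-clockwise of the press's y. Now going above the handle.

```bash
python3 -m jog '[0.5,-0.14,-0.1,0,0,0.444,1, 1,-0.275,-0.25,0,0,0.444,1, 1,-0.275,-0.25,0,0,0.444,1, 1,-0.275,-0.25,0,0,0.444,1, 1,-0.275,-0.25,0,0,0.444,1, 1,-0.275,-0.25,0,0,0.444,1, 1,-0.275,-0.25,0,0,0.444,1, 1,-0.275,-0.25,0,0,0.444,1, 1,-0.275,-0.25,0,0,0.444,1, 1,-0.275,-0.25,0,0,0.444,1, 1,-0.275,-0.25,0,0,0.444,1, 1,-0.275,-0.25,0,0,0.444,1]'
cat > st.py <<'E'
from h import *
from scipy.spatial.transform import Rotation as Rn
s=env.get_state();q=s['orientation'];r=Rn.from_quat([q[1],q[2],q[3],q[0]]).as_matrix()
print(s['clock'],'tcp',s['tcp_pos'].round(4),'tool y yaw %.1f'%np.degrees(np.arctan2(r[1,1],r[0,1])),'z',r[:,2].round(3),'j',np.degrees(s['joint_pos']).round(1),'T',s['ft_torque'].round(2),'F',s['wrist_force'].round(1))
E
python3 st.py
```

```text
clock: 7.47
tcp_pos: [0.5598, -0.2316, 0.2926]
orientation: [-0.001, -0.506, 0.863, 0.002]
wrist_force: [-0.6, -0.5, 0.2]
finger_gap: 0.085
grip_force: 0.0
7.4667 tcp [ 0.5598 -0.2316  0.2926] tool y yaw 150.7 z [-0.003  0.002 -1.   ] j [-30.1  21.4  16.1  84.9   0.  -90.8] T [0.04 0.08 0.03] F [-0.6 -0.5  0.2]
```

```bash
python3 -m jog '[0.066,-0.008,0,0,0,0.1,1, 0.066,-0.008,0,0,0,0.1,1, 0.066,-0.008,-0.1,0,0,0.1,1, 0.066,-0.008,-0.25,0,0,0.1,1, 0.066,-0.008,-0.4,0,0,0.1,1, 0.066,-0.008,-0.508,0,0,0.1,1, 0.066,-0.008,-0.508,0,0,0.1,1]'
python3 st.py
```

```text
clock: 8.05
tcp_pos: [0.5699, -0.2316, 0.1867]
orientation: [-0.002, -0.632, 0.775, 0.005]
wrist_force: [-0.5, 0.5, -0.9]
finger_gap: 0.0854
grip_force: 0.0
8.05 tcp [ 0.5699 -0.2316  0.1867] tool y yaw 168.4 z [-0.01   0.006 -1.   ] j [ -29.6   23.8    4.9   71.7    0.  -108. ] T [-0.01  0.06 -0.04] F [-0.5  0.5 -0.9]
```

```bash
python3 -m jog '[0,0,0,0,0,0,1, 0,0,0,0,0,0,1]'; python3 st.py
```

```text
clock: 8.22
tcp_pos: [0.5735, -0.2338, 0.1944]
orientation: [0.0, -0.632, 0.775, -0.0]
wrist_force: [0.0, -1.3, 0.4]
finger_gap: 0.0856
grip_force: 0.0
8.2167 tcp [ 0.5735 -0.2338  0.1944] tool y yaw 168.4 z [ 0.001 -0.    -1.   ] j [ -29.6   23.5    5.6   72.     0.  -108. ] T [-0.07 -0.03  0.01] F [ 0.  -1.3  0.4]
```

```bash
python3 -m jog '[0,0,-0.015,0,0,0,-1, 0,0,-0.015,0,0,0,-1, 0,0,-0.015,0,0,0,-1, 0,0,-0.015,0,0,0,-1, 0,0,-0.015,0,0,0,-1, 0,0,-0.015,0,0,0,-1]' 60; python3 st.py
```

```text
clock: 8.72
tcp_pos: [0.5751, -0.2342, 0.1917]
orientation: [0.002, -0.633, 0.774, -0.002]
wrist_force: [3.4, -0.2, 3.8]
finger_gap: 0.017
grip_force: 61.9
8.7167 tcp [ 0.5751 -0.2342  0.1917] tool y yaw 168.5 z [ 0.005 -0.001 -1.   ] j [-2.960e+01  2.360e+01  5.200e+00  7.140e+01  1.000e-01 -1.081e+02] T [ 0.12 -0.2   0.07] F [ 3.4 -0.2  3.8]
```

```bash
python3 -m jog '[0,0,-0.0015,0,0,-0.037,-1, 0,0,-0.003,0,0,-0.074,-1, 0,0,-0.0045,0,0,-0.111,-1, 0,0,-0.006,0,0,-0.148,-1, 0,0,-0.0075,0,0,-0.185,-1, 0,0,-0.009,0,0,-0.222,-1, 0,0,-0.0105,0,0,-0.259,-1, 0,0,-0.012,0,0,-0.296,-1, 0,0,-0.0135,0,0,-0.333,-1, 0,0,-0.015,0,0,-0.37,-1, 0,0,-0.0165,0,0,-0.407,-1, 0,0,-0.018,0,0,-0.444,-1]'; python3 st.py
```

```text
clock: 9.72
tcp_pos: [0.5741, -0.2329, 0.1881]
orientation: [0.001, 0.015, 1.0, 0.001]
wrist_force: [2.5, 3.4, 3.3]
finger_gap: 0.0166
grip_force: 61.8
9.7167 tcp [ 0.5741 -0.2329  0.1881] tool y yaw 88.3 z [ 0.003  0.001 -1.   ] j [-29.6  23.6   4.8  71.1   0.1 -27.9] T [ 0.77 -0.3   0.15] F [2.5 3.4 3.3]
```

```bash
python3 -m jog '[0,0,-0.0015,0,0,-0.037,-1, 0,0,-0.003,0,0,-0.074,-1, 0,0,-0.0045,0,0,-0.111,-1, 0,0,-0.006,0,0,-0.148,-1, 0,0,-0.0075,0,0,-0.185,-1, 0,0,-0.009,0,0,-0.222,-1, 0,0,-0.0105,0,0,-0.259,-1, 0,0,-0.012,0,0,-0.296,-1, 0,0,-0.0135,0,0,-0.333,-1, 0,0,-0.015,0,0,-0.37,-1, 0,0,-0.0165,0,0,-0.407,-1, 0,0,-0.018,0,0,-0.444,-1]'; python3 -m jog '[0,0,-0.0015,0,0,-0.037,-1, 0,0,-0.003,0,0,-0.074,-1, 0,0,-0.0045,0,0,-0.111,-1, 0,0,-0.006,0,0,-0.148,-1, 0,0,-0.0075,0,0,-0.185,-1, 0,0,-0.009,0,0,-0.222,-1, 0,0,-0.0105,0,0,-0.259,-1, 0,0,-0.012,0,0,-0.296,-1, 0,0,-0.0135,0,0,-0.333,-1, 0,0,-0.015,0,0,-0.37,-1, 0,0,-0.0165,0,0,-0.407,-1, 0,0,-0.018,0,0,-0.444,-1]'; python3 st.py
```

```text
clock: 10.72
tcp_pos: [0.5752, -0.2317, 0.1846]
orientation: [0.001, 0.653, 0.757, 0.003]
wrist_force: [6.9, 6.7, 2.3]
finger_gap: 0.0169
grip_force: 61.6
clock: 11.72
tcp_pos: [0.5767, -0.2326, 0.1811]
orientation: [0.0, 0.987, 0.161, 0.004]
wrist_force: [10.3, 4.3, -0.1]
finger_gap: 0.0166
grip_force: 61.3
11.7167 tcp [ 0.5767 -0.2326  0.1811] tool y yaw -71.5 z [ 0.008  0.001 -1.   ] j [-29.5  23.8   4.1  69.9   0.3 132. ] T [ 0.66 -1.77  0.1 ] F [10.3  4.3 -0.1]
```

```bash
python3 -m jog '[0,0,0,0,0,0,1, 0,0,0,0,0,0,1, 0,0,0,0,0,0,1, 0,0,0.15,0,0,0,1, 0,0,0.25,0,0,0,1, 0,0,0.25,0,0,0.3,1, 0,0,0.25,0,0,0.3,1, 0,0,0.25,0,0,0.3,1, 0,0,0.25,0,0,0.3,1, 0,0,0.25,0,0,0.3,1, 0,0,0.25,0,0,0.3,1, 0,0,0.25,0,0,0.3,1]'; python3 st.py
python3 - <<'E'
from h import *
for n in('top','side'):
    im,d=look(n);np.save(n+'3i.npy',im);np.save(n+'3.npy',cloud(n,d))
import nb;nb.run('3')
E
```

```text
clock: 12.72
tcp_pos: [0.5725, -0.2339, 0.2299]
orientation: [-0.0, 0.823, 0.568, -0.0]
wrist_force: [0.6, 0.3, 0.7]
finger_gap: 0.0853
grip_force: 0.0
12.7167 tcp [ 0.5725 -0.2339  0.2299] tool y yaw -20.7 z [-0. -0. -1.] j [-29.6  22.9   9.6  76.7  -0.   81.1] T [ 0.03  0.03 -0.04] F [0.6 0.3 0.7]
top front 715 y lo/hi [-70.8  72.1] x edge -103.4 slope deg -0.25 z 33.1
top back 507 y lo/hi [-70.6  58.9] x edge 102.3 slope deg -3.17 z 32.5
top handle 385 [-15.5 -12.9] [98.8 20.9] 36.6 boss top z 205.5
top platen z 50.5
wood y [-80.2 -72.2]
side front 65 y lo/hi [-71.5  19.5] x edge -100.7 slope deg 2.46 z 34.2
side back 428 y lo/hi [-68.2  72.8] x edge 102.5 slope deg 0.64 z 33.8
side handle 380 [ 1.6 -3. ] [136.6  20.4] 38.0 boss top z 205.4
side platen z 51.7
wood y [-80.5 -69.9]
```

```bash
python3 -m jog '[0.01,0.005,0,0,0,0.45,1, 0.01,0.005,0,0,0,0.45,1, 0.01,0.005,0,0,0,0.45,1, 0.01,0.005,0,0,0,0.45,1, 0.01,0.005,0,0,0,0.45,1, 0.01,0.005,0,0,0,0.45,1, 0.01,0.005,0,0,0,0.45,1, 0.01,0.005,0,0,0,0.45,1, 0.01,0.005,0,0,0,0.45,1, 0.01,0.005,0,0,0,0.45,1, 0.01,0.005,0,0,0,0.45,1, 0.01,0.005,0,0,0,0.45,1]'
python3 -m jog '[0,0,0,0,0,0.25,1, 0,0,0,0,0,0.25,1, 0,0,0,0,0,0.25,1, 0,0,0,0,0,0.25,1, 0,0,0,0,0,0.25,1, 0,0,0,0,0,0.25,1, 0,0,0,0,0,0.25,1, 0,0,0,0,0,0.25,1]';python3 st.py
```

```text
clock: 13.82
tcp_pos: [0.5747, -0.2328, 0.2299]
orientation: [-0.0, 0.259, 0.966, -0.0]
wrist_force: [0.6, -0.8, 0.1]
finger_gap: 0.0854
grip_force: 0.0
clock: 14.48
tcp_pos: [0.5747, -0.2328, 0.2299]
orientation: [-0.0, -0.128, 0.992, 0.0]
wrist_force: [0.7, 0.2, -0.5]
finger_gap: 0.0855
grip_force: 0.0
14.4833 tcp [ 0.5747 -0.2328  0.2299] tool y yaw 104.7 z [-0.  0. -1.] j [-29.5  23.1   9.9  76.8  -0.  -44.2] T [-0.01 -0.02  0.01] F [ 0.7  0.2 -0.5]
```

```bash
python3 -m jog '[0,0,-0.1,0,0,0.022,1, 0,0,-0.2,0,0,0.022,1, 0,0,-0.245,0,0,0.022,1, 0,0,-0.245,0,0,0.022,1, 0,0,-0.245,0,0,0.022,1, 0,0,-0.245,0,0,0.022,-1, 0,0,-0.245,0,0,0.022,-1, 0,0,-0.245,0,0,0.022,-1, 0,0,-0.245,0,0,0.022,-1, 0,0,-0.245,0,0,0.022,-1, 0,0,-0.245,0,0,0.022,-1]' 60; python3 st.py
python3 -m jog '[0,0,-0.0015,0,0,-0.037,-1, 0,0,-0.003,0,0,-0.074,-1, 0,0,-0.0045,0,0,-0.111,-1, 0,0,-0.006,0,0,-0.148,-1, 0,0,-0.0075,0,0,-0.185,-1, 0,0,-0.009,0,0,-0.222,-1, 0,0,-0.0105,0,0,-0.259,-1, 0,0,-0.012,0,0,-0.296,-1, 0,0,-0.0135,0,0,-0.333,-1, 0,0,-0.015,0,0,-0.37,-1, 0,0,-0.0165,0,0,-0.407,-1, 0,0,-0.018,0,0,-0.444,-1]'; python3 st.py
```

```text
clock: 15.4
tcp_pos: [0.5752, -0.233, 0.1816]
orientation: [0.0, -0.163, 0.987, -0.0]
wrist_force: [0.7, -0.3, -0.1]
finger_gap: 0.017
grip_force: 59.3
15.4 tcp [ 0.5752 -0.233   0.1816] tool y yaw 108.8 z [ 0.001 -0.001 -1.   ] j [-29.4  24.    4.4  70.4  -0.  -48.3] T [ 0.02  0.1  -0.18] F [ 0.7 -0.3 -0.1]
clock: 16.4
tcp_pos: [0.5753, -0.2326, 0.178]
orientation: [0.001, 0.51, 0.86, 0.0]
wrist_force: [-0.1, 1.2, 2.4]
finger_gap: 0.0168
grip_force: 59.5
16.4 tcp [ 0.5753 -0.2326  0.178 ] tool y yaw 28.6 z [ 0.001 -0.    -1.   ] j [-29.4  24.    4.   69.9   0.   32. ] T [0.05 0.04 0.13] F [-0.1  1.2  2.4]
```

```bash
python3 -m jog '[0,0,-0.0015,0,0,-0.037,-1, 0,0,-0.003,0,0,-0.074,-1, 0,0,-0.0045,0,0,-0.111,-1, 0,0,-0.006,0,0,-0.148,-1, 0,0,-0.0075,0,0,-0.185,-1, 0,0,-0.009,0,0,-0.222,-1, 0,0,-0.0105,0,0,-0.259,-1, 0,0,-0.012,0,0,-0.296,-1, 0,0,-0.0135,0,0,-0.333,-1, 0,0,-0.015,0,0,-0.37,-1, 0,0,-0.0165,0,0,-0.407,-1, 0,0,-0.018,0,0,-0.444,-1]'; python3 st.py
```

```text
clock: 17.4
tcp_pos: [0.5757, -0.2327, 0.1745]
orientation: [0.001, 0.944, 0.331, 0.001]
wrist_force: [2.1, 0.1, 2.6]
finger_gap: 0.0172
grip_force: 59.5
17.4 tcp [ 0.5757 -0.2327  0.1745] tool y yaw -51.3 z [ 0.002 -0.001 -1.   ] j [-29.4  24.1   3.6  69.4   0.  111.9] T [ 0.04 -0.12  0.15] F [2.1 0.1 2.6]
```

```bash
python3 -m jog '[0,0,-0.0015,0,0,-0.037,-1, 0,0,-0.003,0,0,-0.074,-1, 0,0,-0.0045,0,0,-0.111,-1, 0,0,-0.006,0,0,-0.148,-1, 0,0,-0.0075,0,0,-0.185,-1]';python3 st.py; python3 -m jog '[0,0,-0.0015,0,0,-0.037,-1, 0,0,-0.003,0,0,-0.074,-1, 0,0,-0.0045,0,0,-0.111,-1]'; python3 st.py
python3 -m jog '[0,0,0,0,0,0,1, 0,0,0,0,0,0,1, 0,0,0,0,0,0,1, 0,0,0.15,0,0,0,1, 0,0,0.25,0,0,0,1, 0,0,0.25,0,0,0.3,1, 0,0,0.25,0,0,0.3,1, 0,0,0.25,0,0,0.3,1, 0,0,0.25,0,0,0.3,1, 0,0,0.25,0,0,0.3,1, 0,0,0.25,0,0,0.3,1, 0,0,0.25,0,0,0.3,1]'; python3 st.py
python3 - <<'E'
from h import *
for n in('top','side'):
    im,d=look(n);np.save(n+'4i.npy',im);np.save(n+'4.npy',cloud(n,d))
import nb;nb.run('4')
E
```

```text
clock: 17.82
tcp_pos: [0.5758, -0.2329, 0.173]
orientation: [0.001, 0.999, 0.047, 0.001]
wrist_force: [2.2, -0.2, 3.2]
finger_gap: 0.0165
grip_force: 59.5
17.8167 tcp [ 0.5758 -0.2329  0.173 ] tool y yaw -84.6 z [ 0.002 -0.001 -1.   ] j [-29.4  24.2   3.5  69.2   0.  145.2] T [-0.04 -0.14  0.21] F [ 2.2 -0.2  3.2]
clock: 18.07
tcp_pos: [0.5758, -0.2329, 0.1721]
orientation: [0.0, 0.992, -0.127, 0.001]
wrist_force: [2.0, 0.0, 1.7]
finger_gap: 0.0168
grip_force: 59.5
18.0667 tcp [ 0.5758 -0.2329  0.1721] tool y yaw -104.6 z [ 0.002 -0.001 -1.   ] j [-29.4  24.2   3.4  69.1   0.  165.2] T [-0.06 -0.08  0.24] F [2.  0.  1.7]
clock: 19.07
tcp_pos: [0.5748, -0.2326, 0.2212]
orientation: [-0.0, 0.95, 0.312, -0.0]
wrist_force: [-0.8, 0.1, 0.7]
finger_gap: 0.0855
grip_force: 0.0
19.0667 tcp [ 0.5748 -0.2326  0.2212] tool y yaw -53.7 z [-0.  0. -1.] j [-29.4  23.2   8.9  75.7  -0.  114.2] T [-0.06 -0.02 -0.02] F [-0.8  0.1  0.7]
top front 706 y lo/hi [-71.3  72.3] x edge -103.3 slope deg -0.27 z 33.3
top back 392 y lo/hi [-70.8  23.7] x edge 103.4 slope deg -0.33 z 32.9
top handle 232 [-21.3  -2.3] [87.3 18.8] 4.8 boss top z 195.6
top platen z 44.6
wood y [-79.9 -72.5]
side front 74 y lo/hi [-70.5 -15.9] x edge -103.2 slope deg -0.86 z 33.7
side back 389 y lo/hi [-68.9  72.3] x edge 102.3 slope deg 0.11 z 33.7
side handle 151 [ 0.5 -1.1] [ 24.1 127.6] 89.2 boss top z 196.5
side platen z 45.9
wood y [-81.1 -69.8]
```

```bash
python3 -m jog '[0,0,0,0,0,0.45,1, 0,0,0,0,0,0.45,1, 0,0,0,0,0,0.45,1, 0,0,0,0,0,0.45,1, 0,0,0,0,0,0.45,1, 0,0,0,0,0,0.45,1, 0,0,0,0,0,0.45,1, 0,0,0,0,0,0.45,1, 0,0,0,0,0,0.45,1, 0,0,0,0,0,0.45,1, 0,0,0,0,0,0.45,1, 0,0,0,0,0,0.45,1]'
python3 -m jog '[0,0,0,0,0,0.267,1, 0,0,0,0,0,0.267,1, 0,0,0,0,0,0.267,1, 0,0,0,0,0,0.267,1, 0,0,0,0,0,0.267,1, 0,0,0,0,0,0.267,1, 0,0,0,0,0,0.267,1, 0,0,0,0,0,0.267,1]';python3 st.py
```

```text
clock: 20.17
tcp_pos: [0.5748, -0.2326, 0.2212]
orientation: [-0.0, 0.522, 0.853, 0.0]
wrist_force: [0.6, -0.3, -0.0]
finger_gap: 0.0856
grip_force: 0.0
clock: 20.83
tcp_pos: [0.5749, -0.2326, 0.2212]
orientation: [-0.0, 0.131, 0.991, 0.0]
wrist_force: [-0.5, 1.0, 0.2]
finger_gap: 0.0854
grip_force: 0.0
20.8333 tcp [ 0.5749 -0.2326  0.2212] tool y yaw 74.9 z [-0.  0. -1.] j [-29.4  23.2   8.9  75.7   0.  -14.3] T [-0.03 -0.04  0.03] F [-0.5  1.   0.2]
```

```bash
python3 -m jog '[0,0,-0.1,0,0,0,1, 0,0,-0.2,0,0,0,1, 0,0,-0.24,0,0,0,1, 0,0,-0.24,0,0,0,1, 0,0,-0.24,0,0,0,1, 0,0,-0.24,0,0,0,-1, 0,0,-0.24,0,0,0,-1, 0,0,-0.24,0,0,0,-1, 0,0,-0.24,0,0,0,-1, 0,0,-0.24,0,0,0,-1, 0,0,-0.24,0,0,0,-1]' 60; python3 st.py
python3 -m jog '[0,0,-0.0015,0,0,-0.037,-1, 0,0,-0.003,0,0,-0.074,-1, 0,0,-0.0045,0,0,-0.111,-1]';python3 st.py
```

```text
clock: 21.75
tcp_pos: [0.5751, -0.2328, 0.1739]
orientation: [0.0, 0.131, 0.991, -0.0]
wrist_force: [0.7, -0.1, 0.1]
finger_gap: 0.0165
grip_force: 59.0
21.75 tcp [ 0.5751 -0.2328  0.1739] tool y yaw 74.9 z [ 0.001 -0.    -1.   ] j [-29.4  24.1   3.6  69.4  -0.  -14.3] T [-0.1  -0.04 -0.08] F [ 0.7 -0.1  0.1]
clock: 22.0
tcp_pos: [0.5752, -0.2327, 0.173]
orientation: [0.0, 0.304, 0.953, -0.0]
wrist_force: [0.1, 0.0, 2.6]
finger_gap: 0.0166
grip_force: 59.6
22.0 tcp [ 0.5752 -0.2327  0.173 ] tool y yaw 54.6 z [ 0.001 -0.    -1.   ] j [-29.4  24.1   3.5  69.3   0.    5.9] T [0.09 0.12 0.22] F [0.1 0.  2.6]
```

```bash
python3 -m jog '[0,0,-0.0015,0,0,-0.037,-1, 0,0,-0.003,0,0,-0.074,-1, 0,0,-0.0045,0,0,-0.12,-1]';python3 st.py
python3 -m jog '[0,0,0,0,0,0,1, 0,0,0,0,0,0,1, 0,0,0,0,0,0,1, 0,0,0.15,0,0,0,1, 0,0,0.3,0,0,0,1, -0.2,0.1,0.6,0,0,0,1, -0.6,0.2,0.8,0,0,0,1, -1,0.3,0.9,0,0,0,1, -1,0.3,0.9,0,0,0,1, -1,0.3,0.9,0,0,0,1, -1,0.3,0.9,0,0,0,1, -1,0.3,0.9,0,0,0,1]'
python3 - <<'E'
from h import *
for n in('top','side'):
    im,d=look(n);np.save(n+'5i.npy',im);np.save(n+'5.npy',cloud(n,d))
    if n=='side': cv2.imwrite('pics/side5c.png',cv2.resize(im[90:290,170:400,::-1],None,fx=2.9,fy=2.9,interpolation=2))
import nb;nb.run('5')
E
```

```text
clock: 22.25
tcp_pos: [0.5753, -0.2326, 0.1722]
orientation: [0.001, 0.468, 0.884, 0.0]
wrist_force: [-0.8, 1.4, 2.8]
finger_gap: 0.017
grip_force: 59.5
22.25 tcp [ 0.5753 -0.2326  0.1722] tool y yaw 34.2 z [ 0.001 -0.    -1.   ] j [-29.4  24.2   3.4  69.1   0.   26.4] T [0.04 0.01 0.24] F [-0.8  1.4  2.8]
clock: 23.25
tcp_pos: [0.3709, -0.1709, 0.3557]
orientation: [0.002, 0.465, 0.885, -0.001]
wrist_force: [-0.1, -0.4, 1.1]
finger_gap: 0.0853
grip_force: 0.0
top front 703 y lo/hi [-71.3  72.7] x edge -103.5 slope deg -0.16 z 33.0
top back 579 y lo/hi [-70.4  72.4] x edge 103.6 slope deg 0.06 z 32.6
top handle 210 [-0.8 -0.8] [ 18.8 125.9] 50.8 boss top z 194.4
top platen z 44.8
wood y [-80.   65.2]
side front 71 y lo/hi [-71.4 -13.4] x edge -106.4 slope deg -6.71 z 34.2
side back 391 y lo/hi [-70.2  73.8] x edge 102.4 slope deg 0.56 z 33.7
side handle 109 [ 0.6 -1.2] [ 17.6 125.7] 50.4 boss top z 195.2
side platen z 45.8
wood y [-82.4 -69.8]
```

View pics/side5c.png

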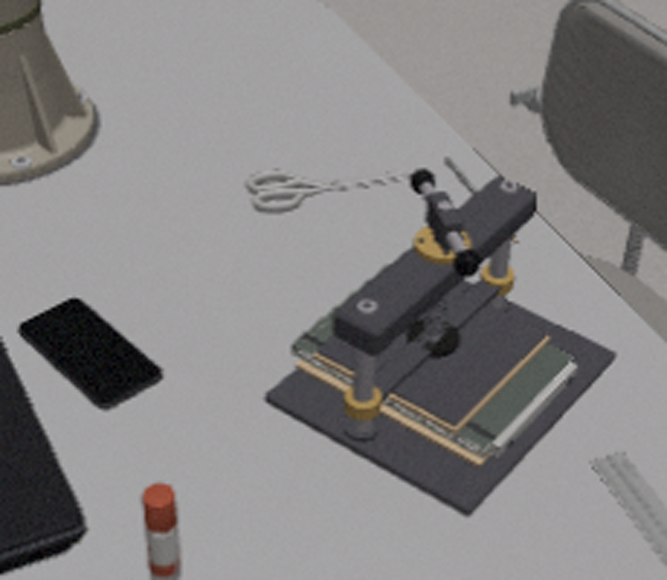

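The press is closed on the notebook, and the phone and glue stick are undisturbed. Before handing in, I'll estimate more carefully how far past contact the screw went.

Run:
```python
from h import *
from nb import R,o
for n in('top','side'):
  for t in '2345':
    W=np.load(n+t+'.npy');L=(W[...,:2]-o)@R.T*1000;z=W[...,2]*1000
    def reg(x0,x1,y0,y1,z0,z1):
        m=(L[...,0]>x0)&(L[...,0]<x1)&(L[...,1]>y0)&(L[...,1]<y1)&(z>z0)&(z<z1);return round(float(z[m].mean()),2),int(m.sum())
    print(n,t,'platen',reg(35,70,-60,60,38,70),'front',reg(-70,-45,-60,20,38,70),'nb back',reg(84,98,-55,20,26,38),'beam',reg(-18,18,-105,-75,140,158))
```

```text
top 2 platen (61.32, 663) front (61.65, 384) nb back (32.73, 181) beam (150.96, 243)
top 3 platen (50.45, 585) front (51.02, 381) nb back (32.53, 178) beam (150.86, 236)
top 4 platen (44.8, 491) front (45.23, 375) nb back (32.95, 173) beam (150.82, 236)
top 5 platen (44.77, 499) front (45.11, 369) nb back (32.72, 161) beam (150.86, 245)
side 2 platen (62.47, 437) front (nan, 0) nb back (34.02, 113) beam (151.93, 114)
side 3 platen (51.74, 443) front (51.55, 12) nb back (33.53, 111) beam (151.9, 113)
side 4 platen (45.82, 438) front (46.15, 21) nb back (33.66, 114) beam (151.8, 117)
side 5 platen (45.93, 432) front (46.17, 25) nb back (33.79, 116) beam (151.76, 114)<stdin>:7: RuntimeWarning: Mean of empty slice.
  ret = ret.dtype.type(ret / rcount)
```

The platen dropped 16.5 mm, so contact came after about 371° of the roughly 495° I turned. That makes it about 125° past contact, more than the quarter turn asked for and close to the end stop. I'll back it off by about 30°.

```bash
python3 -m jog '[0.4,-0.12,-0.1,0,0,0,1, 1,-0.3,-0.5,0,0,0,1, 1,-0.3,-0.6,0,0,0,1, 1,-0.3,-0.6,0,0,0,1, 1,-0.3,-0.6,0,0,0,1, 1,-0.3,-0.6,0,0,0,1, 1,-0.3,-0.6,0,0,0,1, 1,-0.3,-0.6,0,0,0,1]'; python3 st.py
```

```text
clock: 24.02
tcp_pos: [0.5754, -0.2323, 0.2265]
orientation: [-0.004, 0.465, 0.885, 0.0]
wrist_force: [-1.3, -0.2, 0.5]
finger_gap: 0.0854
grip_force: 0.0
24.0167 tcp [ 0.5754 -0.2323  0.2265] tool y yaw 34.6 z [-0.006  0.004 -1.   ] j [-29.4  23.6  10.1  77.    0.   26. ] T [-0.07 -0.   -0.02] F [-1.3 -0.2  0.5]
```

```bash
python3 -m jog '[0,0,-0.1,0,0,0,1, 0,0,-0.2,0,0,0,1, 0,0,-0.3,0,0,0,1, 0,0,-0.3,0,0,0,1, 0,0,-0.3,0,0,0,1, 0,0,-0.3,0,0,0,-1, 0,0,-0.3,0,0,0,-1, 0,0,-0.3,0,0,0,-1, 0,0,-0.3,0,0,0,-1, 0,0,-0.3,0,0,0,-1, 0,0,-0.3,0,0,0,-1]' 60; python3 st.py
python3 -m jog '[0,0,0.0015,0,0,0.037,-1, 0,0,0.003,0,0,0.074,-1, 0,0,0.0045,0,0,0.111,-1, 0,0,0.006,0,0,0.148,-1, 0,0,0.0065,0,0,0.167,-1, 0,0,0.0065,0,0,0.167,-1]';python3 st.py
```

```text
clock: 24.93
tcp_pos: [0.5753, -0.2326, 0.1724]
orientation: [0.001, 0.466, 0.885, 0.0]
wrist_force: [-0.8, -1.1, -0.1]
finger_gap: 0.0167
grip_force: 59.0
24.9333 tcp [ 0.5753 -0.2326  0.1724] tool y yaw 34.5 z [ 0.001 -0.    -1.   ] j [-29.4  24.2   3.4  69.2   0.   26.1] T [-0.04  0.03 -0.04] F [-0.8 -1.1 -0.1]
clock: 25.43
tcp_pos: [0.5753, -0.2328, 0.1737]
orientation: [0.001, 0.22, 0.976, -0.0]
wrist_force: [-1.2, 0.7, 3.9]
finger_gap: 0.0167
grip_force: 59.7
25.4333 tcp [ 0.5753 -0.2328  0.1737] tool y yaw 64.6 z [ 0.001 -0.    -1.   ] j [-29.4  24.1   3.5  69.3   0.   -4. ] T [0.07 0.16 0.18] F [-1.2  0.7  3.9]
```

```bash
python3 -m jog '[0,0,0,0,0,0,1, 0,0,0,0,0,0,1, 0,0,0,0,0,0,1, 0,0,0.15,0,0,0,1, 0,0,0.3,0,0,0,1, -0.2,0.1,0.6,0,0,0,1, -0.6,0.2,0.8,0,0,0,1, -1,0.3,0.9,0,0,0,1, -1,0.3,0.9,0,0,0,1, -1,0.3,0.9,0,0,0,1, -1,0.3,0.9,0,0,0,1, -1,0.3,0.9,0,0,0,1]'
python3 - <<'E'
from h import *
for n in('top','side'):
    im,d=look(n);np.save(n+'6i.npy',im);np.save(n+'6.npy',cloud(n,d))
import nb;nb.run('6')
E
```

```text
clock: 26.43
tcp_pos: [0.3709, -0.1709, 0.3568]
orientation: [0.002, 0.221, 0.975, -0.001]
wrist_force: [0.3, -0.1, -0.7]
finger_gap: 0.0855
grip_force: 0.0
top front 714 y lo/hi [-71.4  72.1] x edge -103.5 slope deg -0.18 z 33.3
top back 514 y lo/hi [-70.5  72.5] x edge 103.5 slope deg 0.05 z 32.6
top handle 248 [-0.5 -0.7] [ 19.1 126.1] 82.3 boss top z 195.7
top platen z 44.8
wood y [-80.2  60.9]
side front 71 y lo/hi [-72.   14.9] x edge -104.1 slope deg -3.12 z 34.3
side back 398 y lo/hi [-69.8  73. ] x edge 102.4 slope deg -0.06 z 33.9
side handle 138 [-0.   0.6] [ 21.8 125. ] 80.3 boss top z 195.9
side platen z 45.8
wood y [-81.1 -71. ]
```

```bash
python3 -c "
from workcell import env
print(env.hand_in())"
```

```text
the job is handed in; nothing more can be done
None
```

The notebook is square against the back stop and clamped about a quarter turn past contact, and the job is handed in at about 26 s; I first wound about 35° too far, so I turned the handle back about 30° before handing in.

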